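Mix a centrifuge tube on a touch-mode vortex mixer

ROBOT

A 7-joint arm with a two-finger parallel gripper is mounted at the origin on a cart in front of the work surface, level with it; the furniture and walls round the work are solid. World frame = base frame: x ahead of the robot, y to its left, z up, the work surface at z = 0. Lengths are in mm, angles in rad, forces in N, time in s.
With the tool pointing down it reaches from about 400 to 850 mm from the base axis. Payload 10.4 kg.
Tool frame: the origin (TCP) lies midway between the tips of the shut fingers; the grasp point (between the pads) lies 19 mm behind it; z points along the fingers, y is the direction in which the jaws open and shut (so a half turn about z gives the same grasp; the last joint's range is limited). The gripper opens to 87 mm and grips with 3 to 60 N. Pads are 19 mm wide; open, the fingers measure 117 mm over their backs; the gripper's body (75 mm by 190 mm) begins 51 mm behind the grasp point.
Start: joints at [1.28, 0.332, -0.065, 1.46, 0.022, 1.35, -0.088], TCP at [165.403, -602.739, 222.576] pointing down, gripper open.
Joint ranges: [-2.6, 2.6], [-0.5, 2.12], [-1.47, 1.34], [0.16, 2.42], [-1.27, 4.41], [0.06, 2.06], [-2.6, 2.6]. Speed limits (rad/s): [2.22, 2.22, 2.79, 2.79, 3.14, 3.14, 3.14].

INTERFACE

Orientations are given as a unit quaternion [w, x, y, z].
In Python, from bench import readout, camera, camera_params, env, finder gives the robot as it stands.
- The arm moves only by the tool apply_moves, never from a script. Its argument "steps" is a list of rows, each a list of 3 entries, a list of its own where there are three numbers: the turn, a rotation vector about the tool's x, y, z in degrees, then the shift along the tool's x, y, z in m, then the finger opening in m, from 0 to 0.087. In form: [[[rx, ry, rz], [dx, dy, dz], claw], ...]. A call has 1 to 8 rows; each row is the pose to reach, as a shift and turn from the pose commanded when the call began, along the tool's axes at that moment; what a row does not reach only later rows make up. A row lasts 1/12 s, in which the tool goes at most 41.7 mm and 7.16 degrees, less where a joint would pass 70% of its speed; a pose out of reach is approached as far as the arm can. A call with a gripper value outside its range is refused whole. The fingers move at their own pace and stop on an object; "squeeze" is the grip in N (left out, the last holds). Time passes only in rows, so rows that repeat a pose let the fingers close. It gives the time, the measured TCP pose, the force and the opening at its end, in the units of the state.
- readout.get_state(): the state, without advancing time (a new reading comes with each control period).
- camera(name): name is "scene" or "top"; returns the picture (400x640x3 uint8, red, green, blue); there is no depth.
- camera_params(name): a dict with "fov_y" (degrees; the focal length in pixels is half the picture's height over the tangent of half this angle, whatever the lens; pixels are square), "cx", "cy" (the principal point, pixels), "R" (3x3) and "t" (3): a world point X has camera coordinates R X + t. Camera axes: x right, y down, z forward; pixel columns grow to the right and rows downward; lengths in mm; the calibration is good to about 2 mm. A picture is of the moment at which its call begins. camera_params takes no time and is no camera call.
- env.sign_off(): hands the job in, once; it reports no verdict.
Trained networks look in the newest picture that a camera, given by its name, has taken for a name from the list of things; names that differ only in an ending like _2 or _b are one class to them, and where a whole thing is asked for, a point or a joint stands for the part that bears it (a point fixed in the world has none). Each returns a list of dicts, best first, with "p" (0 to 1); they miss things now and then, are a little off and sometimes report something else, mostly with a low value. They report only what shows in the picture. A call takes as long as a camera call.
- finder.outline_of(camera, query): "mask" (400x640 bool, what is visible of it) and "bbox" ([left, top, right, bottom] in pixels, round what is visible of it).
The state is a dict: "clock": time; "qpos": joint angles; "joint_vel": joint speeds; "joint_torque": joint torques, N m; "eef_pos": TCP position; "tcp_rot": TCP orientation; "wrist_force": force on the tool from outside, world axes, zero at the start; "wrist_torque": the same for the moment, N m; "finger_gap": opening from 0.0 (shut) to 1.0 (fully open).
Only numpy, scipy, OpenCV 4.12 (cv2) and the standard library are available. Lean on these libraries where they do the work, as an engineer would, in place of code of your own. Each camera call takes 0.05 s, during which the arm holds its last target. There are 200 camera calls.

TASK

Set the vortex mixer to touch mode by pressing the front half of its rocker switch fully down, then lift the large screw-cap centrifuge tube out of the wire rack, stand its pointed foot in the mixer's rubber cup and press it straight down against the spring until the cup rests firmly on its stop, without forcing it. The job ends while you are holding: finish with the tube still gripped, upright and pressed fully down in the cup, and leave the rack, the small test tubes and the other bench things where they are.

Things in the scene. Friction and masses are not known exactly. Their poses are not given: they have to be found in the camera images.
- mixer: vortex mixer fixed to the bench, white on a grey base, 152 (its x) x 124 (y) mm, housing top 80 mm high. Origin on the bench under its middle, z up. Its front faces its own -x: a low panel there, 36 to 43 mm high and sloping 7 degrees, has a black rocker switch at x=-47, y=+24 mm and a fixed round dial, 13 mm high, at x=-47, y=-26. The rubber cup stands at x=+23, y=0
- rocker_front (a point): middle of the front half of the rocker's face, 15 mm in front of the pivot; about 52 mm above the bench when off, 48 when at touch. Rocker: black, 42 mm long front to rear, 21 wide, a white bar mark on the front half. 2 to 5 N straight down here tips it; it stays where left. The point's z leaves the face, its x points to the mixer's rear
- rocker (a joint): tip angle of the rocker switch, rad: 0 = off (rear half down), 0.26 = touch mode (front half fully down on its stop)
- cup_rim (a point): centre of the mouth of the black rubber cup, 128 mm above the bench when up; moves with the cup, z up. The cup is an open cone: mouth 44 mm, flat floor about 24 mm across, floor 24 mm below this point. It is a sprung plunger that moves straight down: 4 N starts it, 10 N brings it to a rigid stop 8 mm down; 15 to 25 N is a firm hold; let go, it springs back
- cup (a joint): downward travel of the cup, m: 0 = up, 0.008 = against the stop
- tube_mid (a point): centre of the large centrifuge tube, 59 mm above its foot, z toward its cap. 118 mm long, about 30 g: round body 30 mm across with a pointed foot; ribbed screw cap 34 mm across, the topmost 13 mm. Starts upright in a rack cell, foot 8 mm and top 126 mm above the bench, so 48 mm stand out of the rack
- tube_foot (a point): tip of the large tube's pointed foot, on its axis; z along the tube toward its cap
- rack: loose stainless wire rack, 3 x 7 square cells 37.5 mm apart (opening 31 mm), 272 mm long (its x) by 122 wide (y), top wires 78 mm above the bench; origin on the bench under its middle. The large tube and two small tubes stand in the middle row (y=0), in the cells at x=-75, 0 and +75 mm, in varying order
- small_tube_1: small glass test tube with a white cap, 19 mm across, 84 mm long, in the rack, top at about 92 mm: leave it; origin at its foot
- small_tube_2: small glass test tube with a white cap, 19 mm across, 84 mm long, in the rack, top at about 92 mm: leave it; origin at its foot
- beaker: small glass beaker, 46 mm across, 58 mm high, beyond the work: leave it; origin at the centre of its underside
- dropper: small screw-cap bottle, 34 mm across, 62 mm high, on the robot's side between mixer and rack: leave it; origin at the centre of its underside
- timer: flat lab timer, 62 x 66 mm, 20 mm high, to the right of the work: leave it; origin at the centre of its underside

How it is judged (in metres and radians):
On the way, in this order (a step that is already met when the one before it is completed fails the run):
1. the rocker switch is set to touch mode, the tube still in the rack (value of joint rocker above 0.2 rad and height (world z) of tube_mid below 0.09 m), for 0.1 s.
2. the large tube is lifted clear of the rack (height (world z) of tube_foot above 0.085 m and contact force between the fingers and tube above 1 N), for 0.1 s.
At the end, for the whole second after the job is handed in: Rocker at touch (over 0.2 rad). The fingers still hold the tube, at rest, upright within 0.22 rad, foot down in the cup within 10 mm of its axis, and through the tube alone press the cup onto its stop (over 7 of 8 mm) with 8 to 45 N (value of joint rocker above 0.2 rad and value of joint cup above 0.007 m and horizontal distance between tube_foot and cup_rim below 0.01 m and z of tube_foot in the frame of cup_rim below -0.018 m and angle between tube_mid's own z axis and vertical below 0.22 rad and contact force between tube and cup between 8 and 45 N and contact force between the fingers and tube above 3 N and contact force between each of the arm, the fingers and cup below 0.5 N and linear speed of tube below 0.02 m/s); the arm keeps its last pose, push and grip.
It fails at once if the tube is forced onto the stop with more than 60 N (contact force between tube and cup above 60 N).
It fails at once if the rack is shifted by more than 40 mm or tipped (distance of rack from where it was at the start of the episode above 0.04 m or angle between rack's own z axis and vertical above 0.3 rad).
It fails at once if a small test tube leaves the rack or is shifted by more than 50 mm (distance of any of small_tube_1, small_tube_2 from where it was at the start of the episode above 0.05 m).
It fails at once if the beaker, the small bottle or the timer is shifted by more than 30 mm (distance of any of beaker, dropper, timer from where it was at the start of the episode above 0.03 m).
It also fails if it takes over 58 s, if anything falls off the work surface, if the arm or the gripper's body presses on something with over 40 N, if the wrist force passes 120 N, or if a joint passes its speed limit or range.

## Working session

There is one attempt and no reset: what is moved stays moved. The work goes in short steps, Python scripts to look and compute and a tool call to move; the robot and the scene stay as the last step left them, time stands still between calls to the robot, and variables do not carry over. Pictures are saved under pics/ and viewed, about 8 in all and at most 12, crops included, and the job is handed in when it is done.

Besides the shell and the picture viewer there is one more tool, called after "Emit:" as name([rows], argument=value, ...), one row to a line, values as JSON. apply_moves: Moves the arm, as the interface text tells. Its arguments: {"type":"object","properties":{"steps":{"type":"array","items":{"type":"array"}},"squeeze":{"type":"number"}},"required":["steps"]}

```bash
ls; mkdir -p pics; python3 - <<'E'
from bench import readout, camera, camera_params, env, finder
import cv2,numpy as np
for n in ("scene","top"):
    im=camera(n); cv2.imwrite(f"pics/{n}0.png",im[...,::-1]); p=camera_params(n)
    print(n,p)
    for q in ["mixer","rocker","cup","tube_mid","rack","small_tube_1","beaker","dropper","timer"]:
        print(q,[(round(d["p"],2),d["bbox"]) for d in finder.outline_of(n,q)[:3]])
print(readout.get_state())
E
```

```text
pics
scene {'fov_y': 46.4690320796587, 'cx': 314.96150181679064, 'cy': 200.89355490884788, 'R': array([[-0.52569916, -0.85040472, -0.0212652 ],
       [-0.50559483,  0.33245461, -0.79614559],
       [ 0.68411568, -0.40778149, -0.60473134]]), 't': array([ 202.83936897,  383.80136919, 1080.11716116])}
mixer [(0.79, [197.0, 224.5, 254.7, 287.1])]
rocker [(0.5, [215.5, 265.2, 220.4, 274.9])]
cup [(0.63, [204.3, 223.2, 223.7, 243.7]), (0.52, [422.9, 188.6, 424.4, 197.0])]
tube_mid [(0.6, [207.4, 221.8, 226.8, 243.8]), (0.49, [322.6, 189.1, 330.7, 219.6])]
rack [(0.87, [301.6, 184.4, 395.1, 239.4])]
small_tube_1 [(0.54, [344.6, 190.5, 347.7, 217.1])]
beaker [(0.81, [260.6, 199.5, 272.7, 218.2]), (0.75, [212.0, 265.3, 224.4, 277.7])]
dropper [(0.49, [197.0, 222.8, 254.8, 289.7])]
timer [(0.36, [418.5, 189.6, 423.7, 201.5])]
top {'fov_y': 54.266958213441974, 'cx': 321.7273999309313, 'cy': 197.9245533986991, 'R': array([[ 0.02046888, -0.99955097,  0.02188323],
       [-0.98857604, -0.02350356, -0.14887913],
       [ 0.14932661, -0.01858585, -0.98861324]]), 't': array([-102.73069644,  531.8501
[... 452 characters left out ...]
1.0, 'qpos': array([ 1.28040195,  0.33217117, -0.06471147,  1.46008997,  0.02160757,
        1.34990459, -0.08852809]), 'joint_vel': array([ 0.0007141 , -0.00093107, -0.00030418, -0.0006374 , -0.00027701,
       -0.00046674, -0.00033811]), 'joint_torque': array([-1.33519701e-03, -6.23052120e+01,  2.38172163e-02, -3.90129411e+01,
       -6.11283188e-02,  3.16591817e-02, -4.97410190e-05]), 'eef_pos': array([ 165.40699788, -602.74175145,  222.59836542]), 'tcp_rot': array([5.89452912e-05, 9.91049992e-01, 1.33491231e-01, 1.63827302e-05]), 'wrist_force': array([ 0.95973558, -0.90093678,  1.32819338]), 'wrist_torque': array([-0.02414384, -0.01666326,  0.00954601]), 'finger_gap': 1.0011880372027824}
```

```bash
python3 - <<'E'
import cv2,numpy as np
a=cv2.imread("pics/scene0.png")[170:300,180:440];b=cv2.imread("pics/top0.png")[130:260,180:480]
a=cv2.resize(a,None,fx=3,fy=3,interpolation=cv2.INTER_CUBIC)[:, :780];b=cv2.resize(b,None,fx=2.6,fy=2.6,interpolation=cv2.INTER_CUBIC)
cv2.imwrite("pics/sc1.png",a);cv2.imwrite("pics/tc1.png",b)
E
```

```text
(no output)
```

View pics/sc1.png

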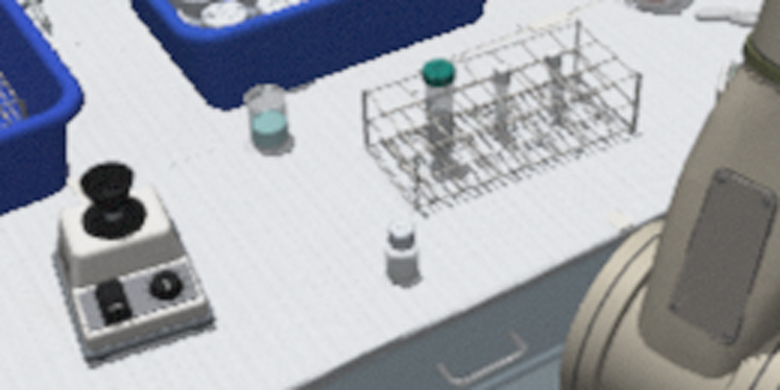

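View pics/tc1.png

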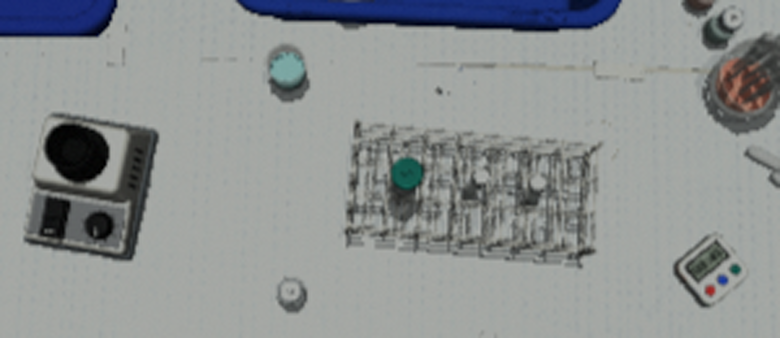

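The scene shows the mixer at left: cup at crop (107,185), rocker (113,300), dial (165,285). The green-capped large tube is in the rack cell nearest the mixer, at scene crop (438,72). In the top crop, the cup is at (76,152), rocker (55,216), dial (98,225) and green cap (407,173).

```bash
cat > h.py <<'E'
import numpy as np,cv2
from bench import camera_params
def ray(n,uv):
    p=camera_params(n);f=200/np.tan(np.radians(p["fov_y"]/2))
    d=p["R"].T@np.array([(uv[0]-p["cx"])/f,(uv[1]-p["cy"])/f,1]);c=-p["R"].T@p["t"]
    return c,d
def at(n,uv,z):
    c,d=ray(n,uv);return c+d*(z-c[2])/d[2]
def tri(us,ut):
    A=[];b=[]
    for n,u in(("scene",us),("top",ut)):
        c,d=ray(n,u);d=d/np.linalg.norm(d);P=np.eye(3)-np.outer(d,d);A.append(P);b.append(P@c)
    return np.linalg.lstsq(np.vstack(A),np.hstack(b),rcond=None)[0]
def proj(n,X):
    p=camera_params(n);f=200/np.tan(np.radians(p["fov_y"]/2));c=p["R"]@X+p["t"]
    return np.array([p["cx"]+f*c[0]/c[2],p["cy"]+f*c[1]/c[2]])
E
python3 - <<'E'
from h import *
np.set_printoptions(precision=1,suppress=True)
S=cv2.imread("pics/scene0.png").astype(int);T=cv2.imread("pics/top0.png").astype(int)
g={}
for n,I,(x0,y0,x1,y1) in(("scene",S,(310,180,340,230)),("top",T,(325,180,350,215))):
    m=((I[...,1]-I[...,2])>50);mm=np.zeros_like(m);mm[y0:y1,x0:x1]=m[y0:y1,x0:x1]
    v,u=np.nonzero(mm);g[n]=(u.mean(),v.mean());print(n,mm.sum(),g[n],u.min(),u.max(),v.min(),v.max())
print("cap tri",tri(g["scene"],g["top"]),"top z125",at("top",g["top"],123),"scene z120",at("scene",g["scene"],120))
sc=lambda u,v:(180+(u-1)/3,170+(v-1)/3); tc=lambda u,v:(180+(u-.8)/2.6,130+(v-.8)/2.6)
for n,a,b,z in(("cup",(107,180),(76,152),128),("rocker",(113,300),(55,216),49),("dial",(166,284),(98,225),52)):
    print(n,tri(sc(*a),tc(*b)),at("top",tc(*b),z),at("scene",sc(*a),z))
# cup+dark masks around mixer in top
gray=T.max(2)
print(gray[172:230,190:222][::1,::1][:, ::1].shape)
for r in range(172,230): print(r,''.join('#' if x<45 else '+' if x<80 else '.' if x<150 else ' ' for x in gray[r,186:245]))
E
```

```text
scene 55 (np.float64(325.5090909090909), np.float64(193.03636363636363)) 321 330 190 196
top 99 (np.float64(336.020202020202), np.float64(196.1919191919192)) 331 341 191 202
cap tri [ 527.1 -128.   123.9] top z125 [ 527.3 -128.   123. ] scene z120 [ 531.5 -131.   120. ]
cup [542.5 218.  127.8] [540.2 214.  128. ] [545.9 221.2 128. ]
rocker [481.9 254.8  45.5] [481.6 254.   49. ] [478.2 255.5  49. ]
dial [472.6 206.3  47.4] [472.5 205.7  52. ] [467.7 207.3  52. ]
(58, 32)
172                                                            
173               .......                                      
174             .....+.........                                
175             ..........++........                           
176            .      ........+.++........                     
177                 ...++++.........++++........               
178           .   ..+########+...  .........+.........         
179           .  .+#############+..     .......++++.......     
180           . ..################+..         ..+.+++++....    
181             .###################+.        ..
[... 2373 characters left out ...]
          
219     .....##++++####........+##.+#####+... .+#+#.           
220    ......+#########.........##+#####+......+#++.           
221    ..........+++##+..........+#####+......+++++.           
222    .+++++........+............+++++.......+#+++            
223    ...++#+#+++..++........................+#++.            
224      ......+++#+++++.................... .+#++.            
225           .....+++++#+++++.............. .+#++             
226               ........++++++++++..........++++             
227                      ........+++#+++++...+#+++             
228                             ......+++#++++++#.             
229                                  .....+++++++
```

```bash
python3 - <<'E'
from h import *
S=cv2.imread("pics/scene0.png");T=cv2.imread("pics/top0.png")
def e(I,x,y,w,h,s):
    c=cv2.resize(I[y:y+h,x:x+w],None,fx=s,fy=s,interpolation=cv2.INTER_CUBIC)
    return (255*np.clip(c/255.,0,1)**.4).astype(np.uint8)
a=e(S,194,220,64,70,6);b=e(T,190,170,64,70,6)
cv2.imwrite("pics/mix.png",np.hstack([a,b]))
c,d=ray("top",(200,200));print(c);c,d=ray("scene",(200,200));print(c)
E
```

```text
[ 363.99911712  -69.7872315  1166.37938346]
[-438.2446139   485.35080675  963.05588374]
```

View pics/mix.png

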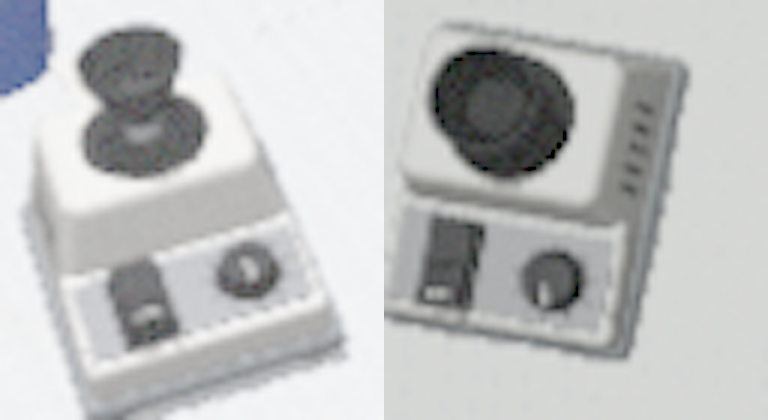

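```bash
python3 - <<'E'
from h import *
np.set_printoptions(precision=1,suppress=True)
from scipy.optimize import least_squares
px=lambda u,v,o:np.array([o[0]+(u-2.5)/6,o[1]+(v-2.5)/6])
ob=[((23,0,128),px(131,57,(194,220)),px(104,101,(190,170))),((-47,24,48),px(145,303,(194,220)),px(71,263,(190,170))),((-47,-26,50),px(248,268,(194,220)),px(168,280,(190,170)))]
for l,s,t in ob: print(l,tri(s,t),at("top",t,l[2]),at("scene",s,l[2]))
def W(p,l):
    c,s=np.cos(p[2]),np.sin(p[2]);return np.array([p[0]+c*l[0]-s*l[1],p[1]+s*l[0]+c*l[1],l[2]])
r=least_squares(lambda p:np.hstack([np.r_[proj("scene",W(p,l))-s,proj("top",W(p,l))-t] for l,s,t in ob]),[525,222,-.19])
print(r.x,np.degrees(r.x[2]),r.fun)
for l in((23,0,128),(-62,24,52),(-47,24,50)):print(l,W(r.x,l))
# tube axis/ rack yaw: small tube caps in top
for u,v in((407,173),(481,174),(538,183)): print(at("top",(180+(u-.8)/2.6,130+(v-.8)/2.6),126 if u<450 else 92))
from bench import readout; from scipy.spatial.transform import Rotation as R
q=readout.get_state()["tcp_rot"];print(R.from_quat(np.r_[q[1:],q[0]]).as_matrix())
E
```

```text
(23, 0, 128) [544.9 220.  130. ] [544.8 219.7 128. ] [548.1 220.1 128. ]
(-47, 24, 48) [480.4 253.8  44.4] [479.9 252.6  48. ] [477.  254.9  48. ]
(-47, -26, 50) [472.8 206.1  47.4] [472.6 205.6  50. ] [470.1 206.7  50. ]
[522.4 223.7  -0.2] -8.685514388560279 [ 0.4  0.6 -0.2 -0.1 -0.2 -0.6 -0.7  0.1  0.3 -0.6  0.2  0.2]
(23, 0, 128) [545.1 220.2 128. ]
(-62, 24, 52) [464.7 256.8  52. ]
(-47, 24, 50) [479.5 254.5  50. ]
[ 526.7 -128.4  126. ]
[ 532.8 -209.9   92. ]
[ 524.5 -271.3   92. ]
[[ 1.   0.3  0. ]
 [ 0.3 -1.  -0. ]
 [ 0.   0.  -1. ]]
```

Emit:
apply_moves([
  [[0, 0, 6], [0.031, -0.024, 0], 0],
  [[0, 0, 12], [0.061, -0.049, 0], 0],
  [[0, 0, 18], [0.092, -0.073, 0], 0],
  [[0, 0, 24], [0.122, -0.098, 0], 0],
  [[0, 0, 24], [0.153, -0.122, 0], 0],
  [[0, 0, 24], [0.184, -0.146, 0], 0],
  [[0, 0, 24], [0.214, -0.171, 0], 0],
  [[0, 0, 24], [0.245, -0.195, 0], 0],
])

```text
clock: 1.67
eef_pos: [350.8, -348.2, 222.9]
tcp_rot: [0.0, 0.997, -0.076, 0.0]
wrist_force: [1.0, -0.2, 0.2]
finger_gap: 0.48
```

Emit:
apply_moves([
  [[0, 0, 0], [0.082, -0.324, 0], 0],
  [[0, 0, 0], [0.082, -0.324, 0], 0],
  [[0, 0, 0], [0.082, -0.324, 0], 0],
  [[0, 0, 0], [0.082, -0.324, 0], 0],
  [[0, 0, 0], [0.082, -0.324, 0], 0],
  [[0, 0, 0], [0.082, -0.324, 0], 0],
  [[0, 0, 0], [0.082, -0.324, 0], 0],
  [[0, 0, 0], [0.082, -0.324, 0], 0],
])

```text
clock: 2.33
eef_pos: [480.0, -40.8, 223.0]
tcp_rot: [0.0, 0.997, -0.076, 0.001]
wrist_force: [1.5, -1.2, -0.2]
finger_gap: 0.009
```

Emit:
apply_moves([
  [[0, 0, 0], [-0.063, -0.292, 0], 0],
  [[0, 0, 0], [-0.063, -0.292, 0], 0],
  [[0, 0, 0], [-0.063, -0.292, 0], 0],
  [[0, 0, 0], [-0.063, -0.292, 0], 0],
  [[0, 0, 0], [-0.063, -0.292, 0], 0],
  [[0, 0, 0], [-0.063, -0.292, 0], 0],
  [[0, 0, 0], [-0.063, -0.292, 0], 0],
  [[0, 0, 0], [-0.063, -0.292, 0.03], 0],
])

```text
clock: 3.0
eef_pos: [461.1, 264.7, 197.3]
tcp_rot: [-0.004, 0.997, -0.072, 0.003]
wrist_force: [-0.5, 1.0, -0.2]
finger_gap: 0.007
```

Emit:
apply_moves([
  [[0, 0, 0], [0, 0, 0.04], 0],
  [[0, 0, 0], [0, 0, 0.08], 0],
  [[0, 0, 0], [0, 0, 0.1], 0],
  [[0, 0, 0], [0, 0, 0.11], 0],
  [[0, 0, 0], [0, 0, 0.11], 0],
])

```text
clock: 3.42
eef_pos: [460.2, 254.9, 80.8]
tcp_rot: [0.001, 0.997, -0.075, -0.001]
wrist_force: [-0.7, -0.3, 0.1]
finger_gap: 0.003
```

```bash
python3 - <<'E'
from h import *
from bench import camera,readout
S=camera("scene")[...,::-1];T=camera("top")[...,::-1]
e=lambda I,x,y:cv2.resize(I[y:y+80,x:x+70],None,fx=5.5,fy=5.5,interpolation=cv2.INTER_CUBIC)
c=np.hstack([e(S,190,215),e(T,180,165)]);cv2.imwrite("pics/press.png",(255*(c/255.).clip(0,1)**.6).astype(np.uint8))
s=readout.get_state();print(s["clock"],s["eef_pos"],s["wrist_force"])
E
```

```text
3.5167 [461.88006714 255.94394502  83.80128354] [ 0.06477798 -0.03965652  0.84243877]
```

View pics/press.png

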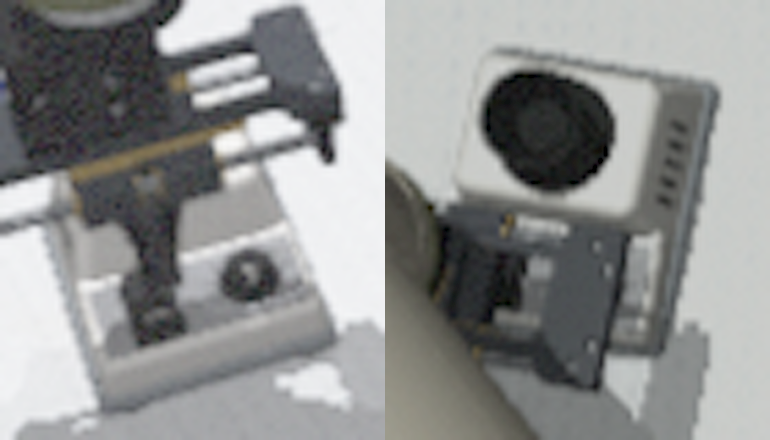

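The scene crop shows the shut fingers directly over the front half of the rocker, around crop (158,310), and clear of the dial. I'll press down in steps.

Emit:
apply_moves([
  [[0, 0, 0], [0, 0.0, 0.012], 0],
  [[0, 0, 0], [0, 0, 0.024], 0],
  [[0, 0, 0], [0, 0, 0.028], 0],
  [[0, 0, 0], [0, 0, 0.03], 0],
  [[0, 0, 0], [0, 0, 0.032], 0],
  [[0, 0, 0], [0, 0, 0.033], 0],
  [[0, 0, 0], [0, 0, 0.034], 0],
  [[0, 0, 0], [0, 0, 0.034], 0],
])

```text
clock: 4.18
eef_pos: [461.1, 255.5, 49.0]
tcp_rot: [0.0, 0.997, -0.075, 0.0]
wrist_force: [-4.1, -3.2, 7.4]
finger_gap: 0.006
```

Emit:
apply_moves([
  [[0, 0, 0], [0, 0, 0.001], 0],
  [[0, 0, 0], [0, 0, 0.002], 0],
  [[0, 0, 0], [0, 0, 0.002], 0],
])

```text
clock: 4.43
eef_pos: [461.3, 255.6, 48.5]
tcp_rot: [0.001, 0.997, -0.075, 0.0]
wrist_force: [-12.0, -7.0, 25.6]
finger_gap: 0.007
```

Emit:
apply_moves([
  [[0, 0, 0], [0, 0, -0.04], 0.06],
  [[0, 0, 0], [0, 0, -0.08], 0.06],
  [[0, 0, 0], [0, 0, -0.12], 0.06],
  [[0, 0, 0], [0, 0, -0.16], 0.06],
  [[0, 0, 0], [0.02, 0.04, -0.16], 0.06],
  [[0, 0, 0], [0.03, 0.08, -0.16], 0.06],
  [[0, 0, 0], [0.05, 0.12, -0.16], 0.06],
  [[0, 0, 0], [0.06, 0.16, -0.16], 0.06],
])

```text
clock: 5.1
eef_pos: [496.8, 91.5, 207.2]
tcp_rot: [-0.0, 0.997, -0.075, 0.001]
wrist_force: [0.8, 0.7, -0.4]
finger_gap: 0.526
```

```bash
python3 - <<'E'
from h import *
from bench import camera,readout
S=camera("scene")[...,::-1];T=camera("top")[...,::-1]
e=lambda I,x,y:cv2.resize(I[y:y+80,x:x+70],None,fx=5.5,fy=5.5,interpolation=cv2.INTER_CUBIC)
c=np.hstack([e(S,190,215),e(T,180,165)]);cv2.imwrite("pics/press2.png",(255*(c/255.).clip(0,1)**.6).astype(np.uint8))
s=readout.get_state();print(s["clock"],s["eef_pos"],s["wrist_force"])
E
```

```text
5.2 [497.28261897  85.51737243 206.4105281 ] [-0.56126253  1.28038494  0.27185162]
```

View pics/press2.png

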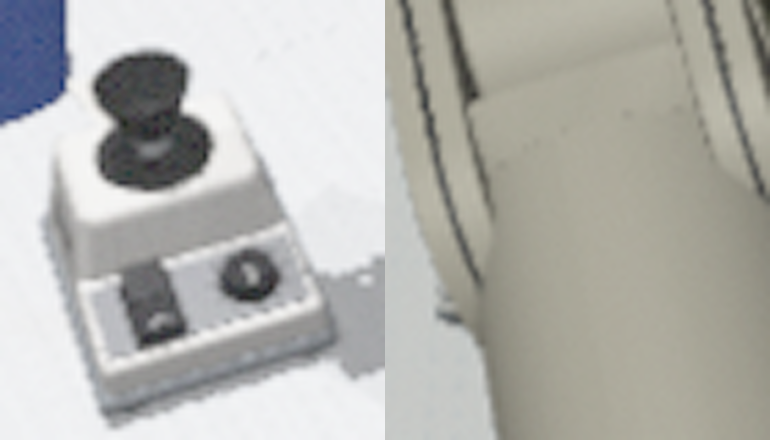

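The rocker's front half now lies lower, with its mark at crop (158,322) seen flatter, and the press ended on a hard stop. Next I'll move to the tube.

Emit:
apply_moves([
  [[0, 0, 0], [0.062, 0.207, 0], 0.064],
  [[0, 0, 0], [0.062, 0.207, 0], 0.064],
  [[0, 0, 0], [0.062, 0.207, 0], 0.064],
  [[0, 0, 0], [0.062, 0.207, 0], 0.064],
  [[0, 0, 0], [0.062, 0.207, 0], 0.064],
  [[0, 0, 0], [0.062, 0.207, 0], 0.064],
  [[0, 0, 0], [0.062, 0.207, 0.03], 0.064],
  [[0, 0, 0], [0.062, 0.207, 0.05], 0.064],
])

```text
clock: 5.87
eef_pos: [526.4, -121.6, 155.7]
tcp_rot: [0.0, 0.997, -0.077, 0.001]
wrist_force: [0.5, 1.0, -0.7]
finger_gap: 0.738
```

```bash
python3 - <<'E'
from h import *
from bench import camera,readout
S=camera("scene")[...,::-1];T=camera("top")[...,::-1]
e=lambda I,x,y:cv2.resize(I[y:y+80,x:x+70],None,fx=5.5,fy=5.5,interpolation=cv2.INTER_CUBIC)
c=np.hstack([e(S,290,155),e(T,300,155)]);cv2.imwrite("pics/ab.png",c)
s=readout.get_state();print(s["clock"],s["eef_pos"],s["wrist_force"],s["finger_gap"])
E
```

```text
5.9667 [ 524.25289065 -120.26095457  153.62117023] [-0.81809464  0.32294741  0.37755442] 0.7345377120294095
```

View pics/ab.png

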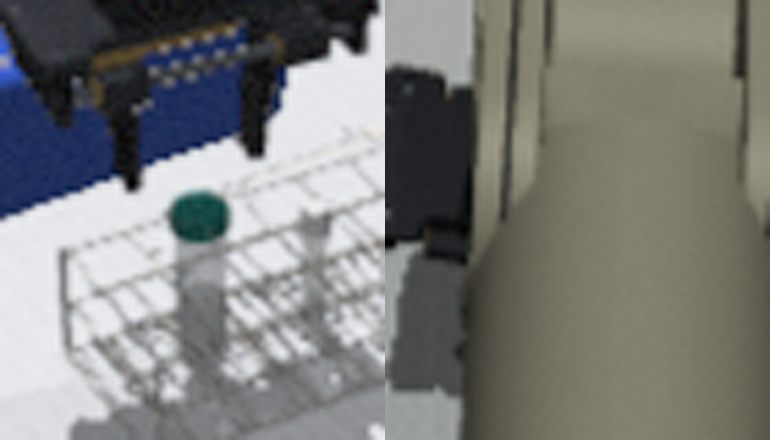

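The crop shows the open fingers above the green cap: tips at (133,185) and (257,155), cap top at (199,210). I'll check for offset against the calibration.

```bash
python3 - <<'E'
from h import *
print(proj("scene",np.array([524.3,-120.3,153.6])),proj("scene",np.array([527,-128,126.])),"seen tips",290+194/5.5,155+169/5.5,"cap",290+198/5.5,155+208/5.5)
E
```

```text
[323.72876383 186.34496068] [325.47417992 192.50281481] seen tips 325.27272727272725 185.72727272727272 cap 326.0 192.8181818181818
```

Emit:
apply_moves([
  [[0, 0, 0], [0.004, 0.007, 0], 0.064],
  [[0, 0, 0], [0.004, 0.007, 0.01], 0.064],
  [[0, 0, 0], [0.004, 0.007, 0.018], 0.064],
  [[0, 0, 0], [0.004, 0.007, 0.018], 0.064],
])

```text
clock: 6.3
eef_pos: [528.4, -128.2, 137.4]
tcp_rot: [-0.0, 0.997, -0.076, -0.001]
wrist_force: [-0.9, 0.0, -0.9]
finger_gap: 0.732
```

Emit:
apply_moves([
  [[0, 0, 0], [-0.001, 0, 0.02], 0.064],
  [[0, 0, 0], [-0.001, 0, 0.035], 0.064],
  [[0, 0, 0], [-0.001, 0, 0.045], 0.064],
  [[0, 0, 0], [-0.001, 0, 0.049], 0.064],
  [[0, 0, 0], [-0.001, 0, 0.049], 0.064],
])

```text
clock: 6.72
eef_pos: [527.6, -127.9, 89.0]
tcp_rot: [-0.0, 0.997, -0.075, -0.001]
wrist_force: [-0.0, 0.6, 0.3]
finger_gap: 0.736
```

Emit:
apply_moves([
  [[0, 0, 0], [0, 0, 0], 0.045],
  [[0, 0, 0], [0, 0, 0], 0.038],
  [[0, 0, 0], [0, 0, 0], 0.034],
  [[0, 0, 0], [0, 0, 0], 0.03],
  [[0, 0, 0], [0, 0, 0], 0.02],
  [[0, 0, 0], [0, 0, 0], 0.0],
  [[0, 0, 0], [0, 0, 0], 0.0],
  [[0, 0, 0], [0, 0, 0], 0.0],
], squeeze=40)

```text
clock: 7.38
eef_pos: [528.1, -128.2, 89.8]
tcp_rot: [0.0, 0.997, -0.075, 0.0]
wrist_force: [0.0, 0.7, 1.5]
finger_gap: 0.356
```

Emit:
apply_moves([
  [[0, 0, 0], [0, 0, -0.01], 0.0],
  [[0, 0, 0], [0, 0, -0.025], 0.0],
  [[0, 0, 0], [0, 0, -0.045], 0.0],
  [[0, 0, 0], [0, 0, -0.065], 0.0],
  [[0, 0, 0], [0, 0, -0.09], 0],
  [[0, 0, 0], [0, 0, -0.115], 0.0],
  [[0, 0, 0], [0, 0, -0.135], 0.0],
  [[0, 0, 0], [0, 0, -0.15], 0.0],
], squeeze=50)

```text
clock: 8.05
eef_pos: [528.3, -128.0, 242.4]
tcp_rot: [0.0, 0.997, -0.075, 0.001]
wrist_force: [-0.3, -0.5, -0.7]
finger_gap: 0.352
```

```bash
python3 - <<'E'
from h import *
from bench import camera,readout
S=camera("scene")[...,::-1];T=camera("top")[...,::-1]
cv2.imwrite("pics/lift.png",cv2.resize(S[130:240,270:430],None,fx=4.5,fy=4.5,interpolation=cv2.INTER_CUBIC))
s=readout.get_state();print(s["clock"],s["eef_pos"],s["wrist_force"],s["finger_gap"])
X=s["eef_pos"];print(proj("scene",X),proj("scene",X-[0,0,82]))
E
```

```text
8.15 [ 529.10191688 -128.08715721  242.8008995 ] [ 0.55905554  0.13224873 -1.14735264] 0.3555844820490721
[324.79863977 159.5455884 ] [325.03093769 182.78237457]
```

View pics/lift.png

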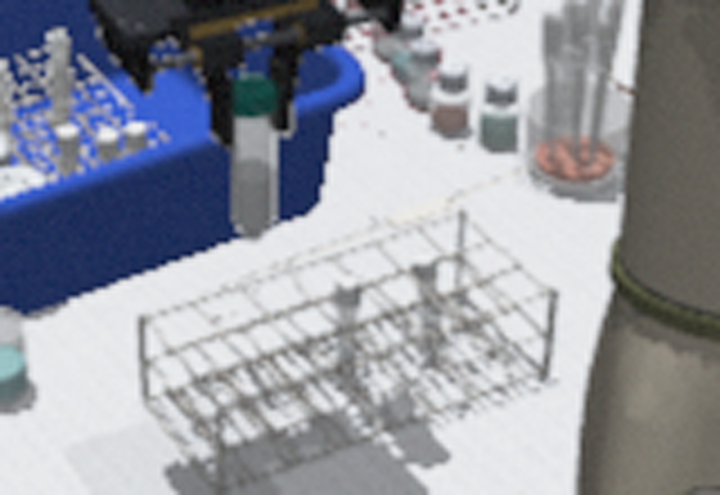

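The tube is clear of the rack and upright: cap at crop (255,95), foot at (256,236). Both small tubes are still in place. Next, move over the cup.

Emit:
apply_moves([
  [[0, 0, 0], [-0.002, -0.02, 0], 0.0],
  [[0, 0, 0], [-0.006, -0.055, 0], 0.0],
  [[0, 0, 0], [-0.01, -0.095, 0], 0.0],
  [[0, 0, 0], [-0.014, -0.135, 0], 0.0],
  [[0, 0, 0], [-0.018, -0.175, 0], 0],
  [[0, 0, 0], [-0.022, -0.215, 0], 0.0],
  [[0, 0, 0], [-0.026, -0.255, 0], 0.0],
  [[0, 0, 0], [-0.03, -0.29, 0], 0.0],
])

```text
clock: 8.82
eef_pos: [541.0, 165.7, 238.9]
tcp_rot: [-0.0, 0.997, -0.075, -0.0]
wrist_force: [0.4, -0.0, -0.2]
finger_gap: 0.354
```

Emit:
apply_moves([
  [[0, 0, 0], [-0.003, -0.025, 0], 0.0],
  [[0, 0, 0], [-0.005, -0.045, 0], 0.0],
  [[0, 0, 0], [-0.006, -0.056, 0], 0.0],
  [[0, 0, 0], [-0.006, -0.056, 0.01], 0.0],
  [[0, 0, 0], [-0.006, -0.056, 0.015], 0.0],
  [[0, 0, 0], [-0.006, -0.056, 0.015], 0.0],
])

```text
clock: 9.32
eef_pos: [544.1, 216.9, 222.3]
tcp_rot: [0.001, 0.997, -0.076, -0.001]
wrist_force: [0.4, -1.0, -0.3]
finger_gap: 0.351
```

```bash
python3 - <<'E'
from h import *
from bench import camera,readout
S=camera("scene")[...,::-1];T=camera("top")[...,::-1]
e=lambda I,x,y:cv2.resize(I[y:y+80,x:x+70],None,fx=5.5,fy=5.5,interpolation=cv2.INTER_CUBIC)
c=np.hstack([e(S,180,185),e(T,170,140)]);cv2.imwrite("pics/ov.png",(255*(c/255.).clip(0,1)**.6).astype(np.uint8))
s=readout.get_state();print(s["clock"],s["eef_pos"],s["wrist_force"],s["finger_gap"])
X=s["eef_pos"];print(proj("scene",X-[0,0,82]),proj("scene",np.array([545.1,220.2,128])),proj("scene",np.array([X[0],X[1],128])))
E
```

```text
9.4167 [544.65785414 217.31730948 223.95928561] [ 0.81238495  0.08997144 -0.64678939] 0.3569861699180381
[216.0819151  225.54957867] [215.7991032 229.6971733] [216.83810596 229.41158434]
```

View pics/ov.png

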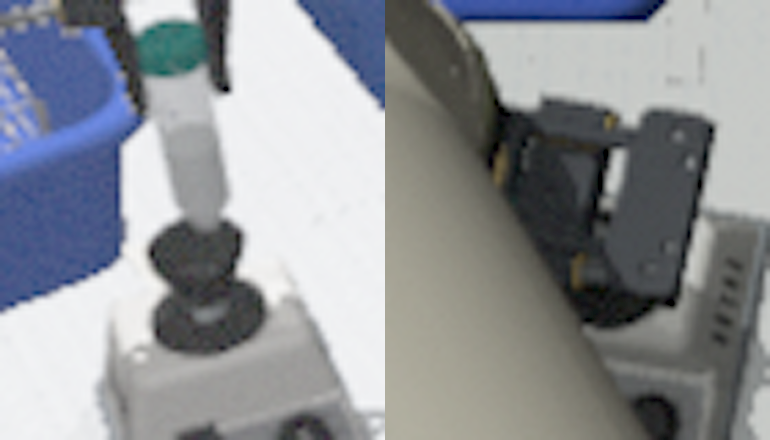

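```bash
python3 - <<'E'
from h import *
from bench import camera,readout,finder
S=camera("scene")[...,::-1].astype(int);cv2.imwrite("pics/s5.png",S)
X=readout.get_state()["eef_pos"];print(X)
m=(S[...,1]-S[...,2])>50;mm=np.zeros_like(m);mm[180:205,195:230]=m[180:205,195:230]
v,u=np.nonzero(mm);print(mm.sum(),u.mean(),v.mean(),"pred",proj("scene",X+[0,0,29.5]))
for r in range(196,246): print(r,''.join('#' if x<55 else '+' if x<95 else '.' if x<165 else '-' if x<205 else ' ' for x in S[r,200:232].max(1)))
for d in finder.outline_of("scene","cup"):print(d["p"],d["bbox"])
E
```

```text
[544.73837793 217.7241182  224.4038878 ]
18 209.77777777777777 191.61111111111111 pred [209.47726373 192.66647323]
196 ..####++++++++++.+###-          
197 -.####++++++++...+###-          
198 ..###++...........###.          
199 ..+##+............+##.          
200 ...###...--.--.....##+          
201 .-.###..-----....-....          
202 .--+##+...--......-             
203 - -.##+...----....              
204 - -.##+...----....-             
205  --.+++...----....-             
206 ---..++...--......-             
207 --...+- -..........             
208 ....+.  -..........-            
209 ...+-   -..........-            
210 ..+-     ...........            
211 ++.      ...........            
212 ++-      -..........            
213 ++-      -..........-           
214 ++-      -..........-           
215 ++-       ...........           
216 ++-       ...........           
217 ++-       -..........           
218 ++-       -..........-          
219 ++-        ..........-          
220 ++-        ..........-          
221 ++-        -.........-          
222 ++-         .......
[... 316 characters left out ...]
-   -#################-       
232 +-    -+###############.        
233 -      .###############-        
234        -+##############-        
235         -+#############.--      
236          -+#############+..     
237           .###############+-    
238          -.################+   -
239         -.##################.  .
240         .###################.--.
241        .+######++++++#######+...
242        .#######+++++########....
243 -     -.########+++#########....
244 -      .###################+....
245 .-    -.###################.....
0.51 [206.6, 224.5, 224.9, 246.6][ WARN:0@2.461] global loadsave.cpp:1063 imwrite_ Unsupported depth image for selected encoder is fallbacked to CV_8U.
```

In the enlarged view the foot is just above the mouth. The tube axis lies about 2.5 px (6–7 mm) to the right of the cup axis in the scene view, so I'll correct by (+2,+4.5) mm and lower.

Emit:
apply_moves([
  [[0, 0, 0], [0.001, -0.005, 0], 0.0],
  [[0, 0, 0], [0.001, -0.005, 0.008], 0.0],
  [[0, 0, 0], [0.001, -0.005, 0.016], 0.0],
  [[0, 0, 0], [0.001, -0.005, 0.024], 0.0],
  [[0, 0, 0], [0.001, -0.005, 0.03], 0.0],
  [[0, 0, 0], [0.001, -0.005, 0.033], 0.0],
  [[0, 0, 0], [0.001, -0.005, 0.033], 0.0],
], squeeze=60)

```text
clock: 10.1
eef_pos: [545.7, 223.9, 190.4]
tcp_rot: [0.0, 0.997, -0.075, -0.001]
wrist_force: [0.7, -0.0, -0.2]
finger_gap: 0.35
```

Emit:
apply_moves([
  [[0, 0, 0], [0, 0, 0.003], 0.0],
  [[0, 0, 0], [0, 0, 0.006], 0.0],
  [[0, 0, 0], [0, 0, 0.008], 0.0],
  [[0, 0, 0], [0, 0, 0.008], 0.0],
])

```text
clock: 10.43
eef_pos: [546.4, 224.4, 183.9]
tcp_rot: [-0.0, 0.997, -0.075, 0.0]
wrist_force: [-0.6, 0.5, 5.5]
finger_gap: 0.352
```

Emit:
apply_moves([
  [[0, 0, 0], [0, 0, 0.002], 0.0],
  [[0, 0, 0], [0, 0, 0.004], 0.0],
  [[0, 0, 0], [0, 0, 0.005], 0.0],
  [[0, 0, 0], [0, 0, 0.006], 0.0],
  [[0, 0, 0], [0, 0, 0.006], 0.0],
])

```text
clock: 10.85
eef_pos: [546.9, 224.4, 178.8]
tcp_rot: [-0.0, 0.997, -0.076, 0.001]
wrist_force: [-0.1, 0.2, 8.6]
finger_gap: 0.346
```

Emit:
apply_moves([
  [[0, 0, 0], [0, 0, 0.001], 0.0],
  [[0, 0, 0], [0, 0, 0.002], 0.0],
  [[0, 0, 0], [0, 0, 0.002], 0.0],
  [[0, 0, 0], [0, 0, 0.002], 0.0],
])

```text
clock: 11.18
eef_pos: [547.4, 224.6, 177.7]
tcp_rot: [-0.001, 0.997, -0.076, 0.002]
wrist_force: [-0.8, -0.7, 12.9]
finger_gap: 0.352
```

Emit:
apply_moves([
  [[0, 0, 0], [0, 0, 0.0005], 0.0],
  [[0, 0, 0], [0, 0, 0.001], 0.0],
  [[0, 0, 0], [0, 0, 0.001], 0.0],
  [[0, 0, 0], [0, 0, 0.001], 0.0],
])

```text
clock: 11.52
eef_pos: [547.9, 224.7, 177.5]
tcp_rot: [-0.001, 0.997, -0.076, 0.003]
wrist_force: [-0.7, -2.3, 18.6]
finger_gap: 0.351
```

```bash
python3 - <<'E'
from h import *
from bench import camera,readout
S=camera("scene")[...,::-1]
c=cv2.resize(S[175:285,175:265],None,fx=5.4,fy=5.4,interpolation=cv2.INTER_CUBIC);cv2.imwrite("pics/fin.png",(255*(c/255.).clip(0,1)**.6).astype(np.uint8))
for i in range(4):
    camera("scene");s=readout.get_state();print(s["clock"],s["eef_pos"],s["wrist_force"],s["finger_gap"])
E
```

```text
11.6167 [547.87672311 224.71885154 177.5417606 ] [-1.09907547 -1.81531524 18.59480574] 0.3501787234043176
11.6667 [547.88351754 224.70619898 177.553192  ] [-1.08653766 -2.44020018 18.16966164] 0.3551150606904326
11.7167 [547.86137495 224.70287006 177.52137082] [-0.3314962  -1.99954918 18.12829973] 0.35007884616767326
11.7667 [547.86620657 224.71086506 177.54999166] [-1.29354017 -1.64336005 18.0283937 ] 0.34808325164540166
```

View pics/fin.png

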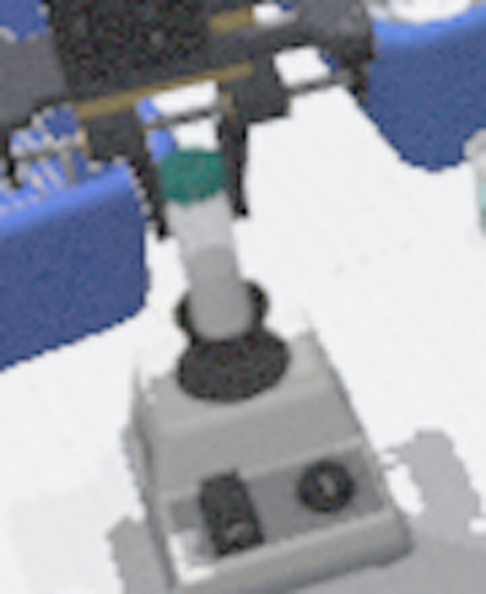

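The final view shows the tube upright at crop (220,250) and centred in the cup, whose rim centre is now at (222,308). That is about 12 px lower than before, or roughly 8 mm. The rocker is still front-down. The force holds steady at 18 N and the position is stiff, so I'm handing in.

```bash
python3 -c "
from bench import env,readout
print(env.sign_off()); s=readout.get_state(); print(s['clock'],s['eef_pos'],s['wrist_force'],s['finger_gap'])"
```

```text
the job is handed in; nothing more can be done
None
the job is handed in; nothing more can be done
```

The job is handed in at about 11.8 s of the 58 s allowed, with the tube still gripped and pressed down in the mixer's cup. The hand-in gave no verdict, so everything below rests on my own checks.

- **Rocker:** I pressed its front half down until it hit a hard stop, at about 26 N. In the pictures afterwards the front half stays down.
- **Tube:** I lifted it straight out of the rack and lowered it into the cup. The last picture shows it upright and centred in the mouth, with the rim about 8 mm lower than at the start.
- **Hold:** the wrist force stays steady at about 18 N with 60 N of grip. The force climbed steeply over the last fraction of a millimetre, which fits the cup resting on its stop.
- **Disagreement:** the scene camera showed the gripper and tube 3–5 mm to one side of the calibrated position. I corrected this by comparing the tube and cup directly in the picture.
- **Not checked:** the rocker angle, the cup travel and the foot's offset from the cup axis could only be judged from pictures and forces. I didn't measure the rack's shift. In the picture taken just after the lift, the rack was upright and both small tubes were still in it.

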